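# Set the ratchet cylinder rest four clicks higher and bolt it

## Task

On the electro-pneumatics training bench, raise the yellow V-head of the ratchet rest by exactly four clicks (it cannot be lowered again), and let it down gently, without dropping it, until the ratchet carries it. Then let go of it and slide the red lock tab gently fully home towards the blue housing. Leave everything else on the bench undisturbed and finish with the hand clear.

Things in the scene. Friction and masses are not known exactly. Their poses are not given: they have to be found in the camera images.
- stand: Ratchet rest fixed to the bench. Origin: centre of the underside of its 110 x 110 x 12 mm foot; z up, y along the lock rail. On the foot a blue housing 50 x 50 mm, cap top at 136 mm; a brass boss sticks 16 mm out of its -x face, 122 mm up. The ratchet column rises out of the cap. A dark rail 24 mm wide, top 30 mm up, runs out to y = +150 mm; only the red tab stands on it.
- head (a point): Centre of the yellow block (34 mm along the stand's x, 26 mm along its y, 36 mm high) on the steel ratchet column; black rubber V cheeks stand on it up to 34 mm above this point, 44 mm along x, 26 mm along y. With the column right down it is 174 mm above the bench, the block's underside 20 mm above the cap. Grip the block's sides from above and lift straight up.
- column (a joint): Column height over its lowest notch (m), top stop 0.130; starts resting in one of the five lowest notches. Notches are 9 to 19 mm apart, unevenly, order unknown: only clicks tell. Over the last 5 mm before each click the pull rises by 6 to 13 N over the column's 4 to 8 N weight and drag, then falls off within 1 mm. Let go above a notch it drops to the last one clicked: over 0.12 m/s is a drop.
- bolt (a joint): Travel of the red lock tab in m: 0 = fully out (far from the housing), 0.025 = fully home at its stop. It slides along the stand's -y with about 3 N of friction and stays where it is left; it starts at 0 to 0.006.
- bolt_tab (a point): Centre of the red lock tab: an upright plate 22 mm along the stand's x, 14 mm along its y, from 30 to 64 mm above the bench. Fully out it is centred at y = +120 mm of the stand, fully home at y = +95 mm. Push its outer (+y) face towards the housing, no harder than 40 N.
- relay: Bystander: loose relay on a black socket, 34 x 28 x 60 mm, origin at the underside; it stands about 120 mm from the column on the side away from the tab. Leave alone.
- terminals: Bystander: loose black terminal block 26 x 50 x 28 mm, origin at the underside. Leave alone.
- actuator: Bystander: loose aluminium pneumatic cylinder lying along its x, 210 x 34 x 34 mm, origin at the underside. Leave alone.
- bottle: Bystander: clear water bottle, 62 mm across, 200 mm tall, origin at the underside. Leave alone.
- screwdriver: Bystander: red screwdriver lying along its x. Leave alone.
- valve: Bystander: loose solenoid valve, 30 x 120 x 40 mm, origin at the underside. Leave alone.
Things that resemble listed ones, but are neither listed nor needed, are in the scene too. What is meant by the stand is not pink, and is the larger of those in its own colour.

How it is judged:
By the outcome, as a careful person would: the job done as asked, in the order asked, and still so for the second after the job is handed in, with the robot touching nothing.
It also fails if it takes over 70 s, if anything falls off the work surface, if the arm or the gripper's body presses on something with over 40 N, if the wrist force passes 120 N, or if a joint passes its speed limit or range.

## Robot

A 6-joint arm with a two-finger parallel gripper is mounted at the origin on the work surface. World frame = base frame: x ahead of the robot, y to its left, z up, the work surface at z = 0. Lengths are in mm, angles in rad, forces in N, time in s.
With the tool pointing down it reaches from about 250 to 850 mm from the base axis. Payload 12.5 kg.
Tool frame: the origin (TCP) lies at the centre of the arm's flange, where the gripper is bolted on; the fingertips stand 186 mm ahead of it and the grasp point (between the pads) lies ahead of it (env.pinch_z is the z of the grasp point in the tool frame, in mm); z points along the fingers, y is the direction in which the jaws open and shut (so a half turn about z gives the same grasp; the last joint's range is limited). The gripper opens to 93 mm and grips with 3 to 60 N. Pads are 15 mm wide; open, the fingers measure 128 mm over their backs; the gripper's body (75 mm by 188 mm) begins 65 mm behind the grasp point.
Start: joints at [1.174, 0.351, 1.652, -0, 1.139, -0.085], TCP at [168.694, 523.477, 404.733] pointing down, gripper open.
Joint ranges: [-2.75, 2.75], [-0.79, 2.1], [0.01, 2.65], [-1.57, 4.71], [0.07, 3.14], [-2.87, 2.87]. Speed limits (rad/s): [2.22, 2.22, 2.79, 3.14, 3.14, 3.14].

## Interface

Orientations are given as a rotation vector (axis times angle).
In Python, from cell import env gives the robot as it stands. The module is installed in compiled form; this text tells all that it offers.
- The arm moves only by the tool jog_arm, never from a script. Its argument "commands" is a list that holds one entry, the list of rows, each a list of 4 numbers: the shift along the tool's x, y, z in m, then the turn about the tool's z in rad. A call has 1 to 12 rows; each row shifts and turns the pose as measured when the row begins, along the tool's axes as they then stand; what a row does not reach is not made up. A row lasts 1/10 s, in which the tool goes at most 50 mm and 8.59 degrees, less where a joint would pass 70% of its speed; a pose out of reach is approached as far as the arm can. A call is refused whole if a number of a shift passes 0.05 or a number of a turn 0.15, either way. A call with a gripper value outside its range is refused whole. "claw" is the opening in per cent of the stroke, from 0 (shut) to 100 (fully open), set as the call begins (left out, the last holds). The fingers move at their own pace and stop on an object; "squeeze" is the grip in N (left out, the last holds). Time passes only in rows, so rows that do not move let the fingers close. It gives the time, the measured TCP pose, the force and the opening at its end, in the units of the state.
- env.get_obs(): the state, without advancing time (a new reading comes with each control period).
- env.capture(name): name is "scene" or "top"; returns a dict with "frame" (400x640x3 uint8, red, green, blue), "intrinsics" (3x3 intrinsics, pixels), "k1" (the pictures are not rectified: a ray, as slopes to the right and down, at radius r is drawn at 1 + k1 r^2 times it, then the intrinsics apply), "extrinsics" (4x4, takes a point from world to camera coordinates). Camera axes: x right, y down, z forward; pixel columns grow to the right and rows downward; lengths in mm; the calibration is good to about 2 mm. A picture is of the moment at which its call begins. There is no depth.
- env.job_done(): hands the job in, once; it reports no verdict.
Trained networks look in the newest picture that a camera, given by its name, has taken for a name from the list of things; names that differ only in an ending like _2 or _b are one class to them, and where a whole thing is asked for, a point or a joint stands for the part that bears it (a point fixed in the world has none). Each returns a list of dicts, best first, with "score" (0 to 1); they miss things now and then, are a little off and sometimes report something else, mostly with a low value. They report only what shows in the picture. A call takes as long as a camera call. They do not tell look-alikes from the thing itself.
- env.boxes_of(camera, query): "bbox" ([left, top, right, bottom] in pixels, round what is visible of it).
- env.place_of(camera, query): "point" ([column, row] in pixels: a listed point, or the origin of a listed thing).
The state is a dict: "clock": time; "q": joint angles; "qvel": joint speeds; "joint_torque": joint torques, N m; "tcp_pos": TCP position; "tcp_rot": TCP orientation; "ft_force": force on the tool from outside, world axes, zero at the start; "ft_torque": the same for the moment, N m; "opening": finger opening in mm.
Only numpy, scipy, OpenCV 4.12 (cv2) and the standard library are available. Lean on these libraries where they do the work, as an engineer would, in place of code of your own. Each camera call takes 0.05 s, during which the arm holds its last target. There are 200 camera calls.

## Working session

There is one attempt and no reset: what is moved stays moved. The work goes in short steps, Python scripts to look and compute and a tool call to move; the robot and the scene stay as the last step left them, time stands still between calls to the robot, and variables do not carry over. Pictures are saved under pics/ and viewed, about 8 in all and at most 12, crops included, and the job is handed in when it is done.

Besides the shell and the picture viewer there is one more tool, called after "Request:" in YAML: its name, and indented under it one key for each argument. jog_arm: Moves the arm, as the interface text tells. Its arguments: {"type":"object","properties":{"commands":{"type":"array"},"claw":{"type":"number"},"squeeze":{"type":"number"}},"required":["commands"]}

```bash
mkdir -p pics; cat > h.py <<'E'
from cell import env
import numpy as np, cv2
def cap(n,f=None):
    c=env.capture(n)
    if f: cv2.imwrite('pics/'+f,cv2.cvtColor(np.asarray(c['frame']),cv2.COLOR_RGB2BGR))
    return c
def ray(c,p):
    K=np.array(c['intrinsics']);E=np.array(c['extrinsics'])
    d=np.array([(p[0]-K[0,2])/K[0,0],(p[1]-K[1,2])/K[1,1]]);u=d.copy()
    for _ in range(30): u=d/(1+c['k1']*(u@u))
    R=E[:3,:3];t=E[:3,3]
    return -R.T@t, R.T@np.array([u[0],u[1],1.])
def atz(c,p,z):
    o,d=ray(c,p);return o+d*(z-o[2])/d[2]
def tri(c1,p1,c2,p2):
    o1,d1=ray(c1,p1);o2,d2=ray(c2,p2)
    s=np.linalg.lstsq(np.array([d1,-d2]).T,o2-o1,rcond=None)[0]
    a=o1+d1*s[0];b=o2+d2*s[1];return (a+b)/2,np.linalg.norm(a-b)
def proj(c,X):
    E=np.array(c['extrinsics']);K=np.array(c['intrinsics']);x=E[:3,:3]@np.array(X,float)+E[:3,3]
    u=x[:2]/x[2];u=u*(1+c['k1']*(u@u));return K[0,0]*u[0]+K[0,2],K[1,1]*u[1]+K[1,2]
E
python3 - <<'E'
from h import *
np.set_printoptions(precision=1,suppress=True)
C={n:cap(n,n+'1.png') for n in('scene','top')}
print(env.pinch_z,env.get_obs())
for n in C:
    print(n,ray(C[n],(320,200))[0])
    for q in('stand','head','bolt_tab','relay','terminals','actuator','bottle','screwdriver','valve'):
        print(q,[(np.array(d['point']).round(1).tolist(),round(d['score'],2)) for d in env.place_of(n,q)], [(np.array(d['bbox']).round().tolist(),round(d['score'],2)) for d in env.boxes_of(n,q)] if q in('stand','head') else '')
E
```

```text
167.3 {'clock': 0.1, 'q': array([ 1.2,  0.4,  1.7, -0. ,  1.1, -0.1]), 'qvel': array([ 0., -0., -0., -0., -0., -0.]), 'joint_torque': array([ -0. , -49.8, -28.6,   0.1,   0. ,  -0. ]), 'tcp_pos': array([168.7, 523.4, 404.3]), 'tcp_rot': array([-0.5, -3.1,  0. ]), 'ft_force': array([0.5, 0.4, 0.3]), 'ft_torque': array([ 0., -0.,  0.]), 'opening': 92.78591893320147}
scene [1050.7  213.8  895.9]
stand [([296.2, 256.2], 0.83), ([414.1, 182.7], 0.83), ([309.9, 206.5], 0.67)] [([270.0, 196.0, 355.0, 277.0], 0.95), ([299.0, 168.0, 346.0, 216.0], 0.93), ([395.0, 130.0, 465.0, 197.0], 0.73), ([210.0, 167.0, 227.0, 183.0], 0.37)]
head [([291.6, 213.3], 0.89), ([309.1, 179.8], 0.65), ([427.1, 144.1], 0.64)] [([420.0, 129.0, 431.0, 154.0], 0.82), ([282.0, 198.0, 298.0, 233.0], 0.63), ([306.0, 168.0, 314.0, 184.0], 0.57)]
bolt_tab [([455.5, 170.5], 0.64), ([340.0, 202.4], 0.55)] 
relay [([249.8, 253.8], 0.59)] 
terminals [([216.7, 177.1], 0.68)] 
actuator [([448.3, 305.2], 0.65)] 
bottle [([139.5, 238.1], 0.77)] 
screwdriver [([187.5, 199.7], 0.66)] 
valve [([460.5, 232.4], 0.74)] 
top [ 160.1    7.4 1421.5]
stand [([322.2, 160.7], 0.79), ([323.4, 214.4], 0.79), ([236.4, 273.5], 0.65), ([439.6, 183.9], 0.56)] [([275.0, 131.0, 342.0, 179.0], 0.89), ([188.0, 254.0, 257.0, 296.0], 0.71), ([290.0, 198.0, 337.0, 228.0], 0.65)]
head [([225.8, 272.7], 0.74), ([327.4, 211.9], 0.63), ([321.6, 140.2], 0.54)] [([217.0, 262.0, 233.0, 282.0], 0.68), ([324.0, 204.0, 329.0, 214.0], 0.58), ([315.0, 132.0, 327.0, 154.0], 0.44)]
bolt_tab [([196.2, 286.4], 0.68), ([191.6, 220.7], 0.65), ([285.0, 156.9], 0.52), ([299.5, 215.5], 0.4)] 
relay [([356.2, 154.3], 0.67)] 
terminals [([425.8, 218.5], 0.41)] 
actuator [([195.2, 152.9], 0.72)] 
bottle [([445.4, 138.5], 0.87), ([190.3, 223.7], 0.35)] 
screwdriver [([436.7, 183.0], 0.48)] 
valve [([191.0, 221.2], 0.83)]
```

View pics/scene1.png

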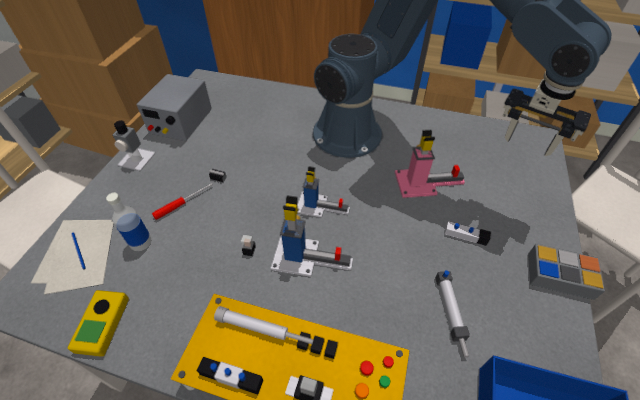

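View pics/top1.png

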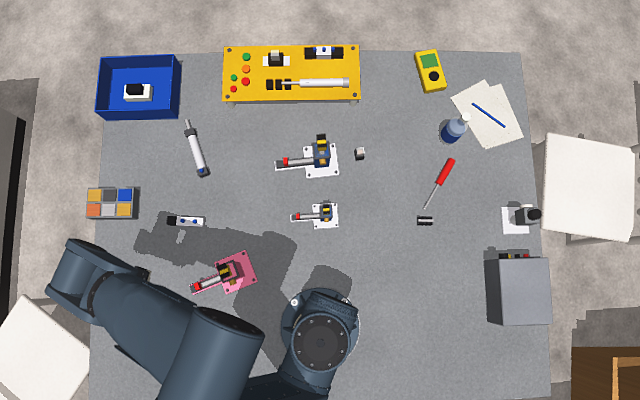

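The scene picture shows the target, the larger blue stand, with its foot near (296,256), yellow head near (292,213) and red tab near (338,254). The top picture shows it at (322,160). The smaller blue stand and the pink one are look-alikes, and the arm starts over on the left.

```bash
python3 - <<'E'
from h import *
np.set_printoptions(precision=1,suppress=True)
S=cap('scene');T=cap('top')
print('stand',tri(S,(296.2,256.2),T,(322.2,160.7)),atz(S,(296.2,256.2),0),atz(T,(322.2,160.7),0))
print('head',tri(S,(291.6,213.3),T,(321.6,140.2)))
print('tab',atz(S,(338,254),47),atz(T,(283,161.5),47))
for n,q,z in(('relay',0,0),):
    print(atz(S,(249.8,253.8),0),atz(T,(356.2,154.3),0))
def crop(c,b,k,f):
    a=cv2.cvtColor(np.asarray(c['frame'])[b[1]:b[3],b[0]:b[2]],cv2.COLOR_RGB2BGR)
    return cv2.resize(a,None,fx=k,fy=k,interpolation=cv2.INTER_CUBIC)
a=crop(S,(235,185,365,285),6,'');b=crop(T,(265,125,375,185),7,'')
w=max(a.shape[1],b.shape[1])
P=lambda x:cv2.copyMakeBorder(x,0,0,0,w-x.shape[1],cv2.BORDER_CONSTANT)
o=np.vstack([P(a),P(b)]);cv2.imwrite('pics/c1.png',cv2.resize(o,None,fx=.585,fy=.585))
cv2.imwrite('pics/cs.png',a)
# foot corners from white mask
for c,b in((S,(265,225,325,280)),(T,(298,138,345,182))):
    f=np.asarray(c['frame'])[b[1]:b[3],b[0]:b[2]].astype(int)
    m=((f.min(2)>170)&(f.max(2)-f.min(2)<40)).astype(np.uint8)
    pts=cv2.findNonZero(m).reshape(-1,2)
    r=cv2.boxPoints(cv2.minAreaRect(pts)) if c is T else cv2.minEnclosingTriangle(pts)[1].reshape(-1,2)
    hull=cv2.approxPolyDP(cv2.convexHull(pts),2.5,True).reshape(-1,2)+np.array(b[:2])
    print([ (p.tolist(),atz(c,p+.5,12)[:2].round(0).tolist()) for p in hull])
E
```

```text
stand (array([540.2, -11.6,   0.6]), np.float64(10.090950287347207)) [538.8  -6.8   0. ] [541.8 -16.5   0. ]
head (array([548.2,  -8.5, 201.4]), np.float64(7.859122973853049))
tab [528.5 106.9  47. ] [528.2 111.7  47. ]
[ 568.  -131.8   -0. ] [ 562.8 -131.6    0. ]
[([318, 241], [483.0, 40.0]), ([310, 274], [588.0, 50.0]), ([271, 267], [597.0, -55.0]), ([280, 238], [504.0, -65.0])]
[([338, 174], [491.0, -70.0]), ([306, 177], [482.0, 37.0]), ([298, 168], [513.0, 63.0]), ([303, 147], [585.0, 46.0]), ([334, 143], [598.0, -59.0])]
```

View pics/c1.png

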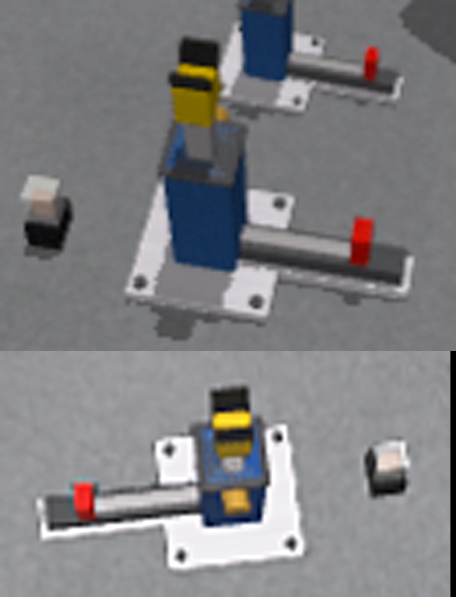

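The crop confirms the foot, the boss facing the robot, and the tab on the left. I'll fit the stand pose in pixels next.

```bash
cat >> h.py <<'E'
from scipy.spatial.transform import Rotation as Rot
def W(p,X): # stand->world
    c,s=np.cos(p[2]),np.sin(p[2]);return [p[0]+c*X[0]-s*X[1],p[1]+s*X[0]+c*X[1],X[2]]
def togo(target,yaw): # grasp-point target mm, desired tool-y axis heading = stand y; prints tool shifts
    o=env.get_obs();R=Rot.from_rotvec(o['tcp_rot']);M=R.as_matrix()
    g=np.array(o['tcp_pos'])+M[:,2]*env.pinch_z
    d=M.T@(np.array(target)-g)
    a=np.arctan2(M[1,1],M[0,1]);want=yaw+np.pi/2
    e=(want-a+np.pi/2)%np.pi-np.pi/2   # world-z turn
    return g,d,-e*1.0,o['q'][5],M[:,2]
E
python3 - <<'E'
from h import *
from scipy.optimize import least_squares
np.set_printoptions(precision=3,suppress=True)
S=cap('scene');T=cap('top')
ob=[(S,(318.5,241.5),(-55,55,12)),(S,(310.5,274.5),(55,55,12)),(S,(271.5,267.5),(55,-55,12)),
(T,(338.5,174.5),(-55,-55,12)),(T,(306.5,177.5),(-55,55,12)),(T,(303.5,147.5),(55,55,12)),(T,(334.5,143.5),(55,-55,12))]
f=lambda p:np.concatenate([np.subtract(proj(c,W(p,X)),u) for c,u,X in ob])
r=least_squares(f,[541,-9,.11],loss='soft_l1');p=r.x;print(p);print(f(p).reshape(-1,2))
# colours
for n,c,b in(('S',S,(280,195,302,236)),('T',T,(312,130,332,152))):
    im=np.asarray(c['frame'])[b[1]:b[3],b[0]:b[2]]
    h=cv2.cvtColor(im,cv2.COLOR_RGB2HSV);m=(h[...,0]>18)&(h[...,0]<38)&(h[...,1]>140)&(h[...,2]>80)
    ys,xs=np.nonzero(m);print(n,'yellow box',xs.min()+b[0],ys.min()+b[1],xs.max()+1+b[0],ys.max()+1+b[1],xs.mean()+b[0]+.5,ys.mean()+b[1]+.5)
    for z in(174,184,194,204,214,224,234):
        q=np.array([proj(c,W(p,(x,y,z+w))) for x in(-17,17) for y in(-13,13) for w in(-18,18)])
        print(z,q.min(0),q.max(0))
for n,c,b in(('S',S,(328,240,350,268)),('T',T,(275,150,295,172))):
    im=np.asarray(c['frame'])[b[1]:b[3],b[0]:b[2]]
    h=cv2.cvtColor(im,cv2.COLOR_RGB2HSV);m=((h[...,0]<8)|(h[...,0]>172))&(h[...,1]>150)
    ys,xs=np.nonzero(m);print(n,'red box',xs.min()+b[0],ys.min()+b[1],xs.max()+1+b[0],ys.max()+1+b[1])
    for t in(0,3,6):
        q=np.array([proj(c,W(p,(x,120-t+y,w))) for x in(-11,11) for y in(-7,7) for w in(30,64)]);print(t,q.min(0),q.max(0))
print(togo(W(p,(0,0,320)),p[2]))
E
```

```text
[538.858 -10.095   0.099]
[[ 0.076 -1.339]
 [ 0.05   0.231]
 [-1.723  0.204]
 [ 0.216  0.33 ]
 [-0.796  0.934]
 [-1.297 -0.861]
 [ 0.252 -0.345]]
S yellow box 284 203 300 221 291.33720930232556 213.06976744186045
174 [283.697 206.191] [298.526 228.107]
184 [283.376 203.52 ] [298.344 225.628]
194 [283.05  200.804] [298.158 223.107]
204 [282.719 198.041] [297.969 220.542]
214 [282.382 195.231] [297.777 217.933]
224 [282.039 192.371] [297.582 215.278]
234 [281.689 189.462] [297.384 212.577]
T yellow box 317 139 326 151 321.77272727272725 144.6818181818182
174 [315.816 138.665] [325.95  154.068]
184 [315.81  137.605] [326.023 153.145]
194 [315.805 136.529] [326.097 152.208]
204 [315.799 135.435] [326.171 151.258]
214 [315.793 134.325] [326.248 150.292]
224 [315.787 133.197] [326.325 149.312]
234 [315.781 132.052] [326.403 148.316]
S red box 335 247 341 261
0 [335.498 246.243] [342.616 261.222]
3 [334.368 246.06 ] [341.467 261.035]
6 [333.238 245.877] [340.319 260.849]
T red box 283 157 288 166
0 [280.858 156.94 ] [286.572 166.62 ]
3 [281.786 156.838] [287.481 166.521]
6 [282.714 156.737] [288.39  166.421]
(array([168.696, 523.463, 237.43 ]), array([-516.015, -394.251,  -82.565]), np.float64(-0.4106441025281051), np.float64(-0.0845726967545895), array([-0., -0., -1.]))
```

Request:
jog_arm:
  commands:
    - [[0, 0, -0.03, -0.137], [0, 0, -0.03, -0.137], [0, 0, -0.03, -0.137], [0, 0, 0, 0]]
  claw: 100
  squeeze: 10

```text
clock: 1.8
tcp_pos: [168.7, 523.4, 497.2]
tcp_rot: [0.181, -3.135, 0.003]
ft_force: [-0.7, 1.0, -0.5]
opening: 92.7
```

```bash
python3 -c "
from h import *
print(togo((539.3,-9.7,320),.1))"
```

```text
(array([168.53689148, 523.04347596, 329.85232518]), array([-307.03385916, -571.83397843,   10.68047613]), np.float64(0.015284966010238765), np.float64(-0.511744143357833), array([-9.66506483e-04, -2.22719750e-03, -9.99997053e-01]))
```

Request:
jog_arm:
  commands:
    - [[-0.0235, -0.044, 0, 0], [-0.0235, -0.044, 0, 0], [-0.0235, -0.044, 0, 0], [-0.0235, -0.044, 0, 0], [-0.0235, -0.044, 0, 0], [-0.0235, -0.044, 0, 0], [-0.0235, -0.044, 0, 0], [-0.0235, -0.044, 0, 0], [-0.0235, -0.044, 0, 0], [-0.0235, -0.044, 0, 0], [-0.0235, -0.044, 0, 0], [0, 0, 0, 0]]

```text
clock: 3.0
tcp_pos: [478.8, 64.3, 491.2]
tcp_rot: [0.157, -3.134, 0.005]
ft_force: [-0.8, 1.5, -0.9]
opening: 93.1
```

```bash
python3 -c "
from h import *
print(togo((539.3,-9.7,320),.1))"
```

```text
(array([478.17186173,  63.76802832, 323.92230991]), array([-53.47497009, -79.21174541,   3.93852147]), np.float64(0.00036406402536481863), np.float64(-1.6326231343304585), array([-0.00356347, -0.00318621, -0.99998857]))
```

Request:
jog_arm:
  commands:
    - [[-0.027, -0.04, 0, 0], [-0.026, -0.039, 0, 0], [0, 0, 0, 0], [0, 0, 0.03, 0], [0, 0, 0.02, 0], [0, 0, 0, 0]]

```text
clock: 3.6
tcp_pos: [538.5, -9.1, 436.4]
tcp_rot: [0.142, -3.131, 0.002]
ft_force: [-0.2, -0.5, 0.6]
opening: 92.8
```

```bash
python3 - <<'E'
from h import *
p=(539.3,-9.7,.1)
print(togo((539.3,-9.7,204),.1))
S=cap('scene');T=cap('top')
def crop(c,b,k): return cv2.resize(cv2.cvtColor(np.asarray(c['frame'])[b[1]:b[3],b[0]:b[2]],cv2.COLOR_RGB2BGR),None,fx=k,fy=k,interpolation=cv2.INTER_CUBIC)
cv2.imwrite('pics/c2.png',np.hstack([crop(S,(250,150,350,270),4),crop(T,(270,80,370,200),4)]))
E
```

```text
(array([537.2788097 ,  -9.32767759, 269.06228095]), array([-2.45763283, -0.49584199, 65.04643278]), np.float64(-0.009550977232263946), np.float64(-1.7632662346890238), array([-0.00724281, -0.00154464, -0.99997258]))
```

View pics/c2.png

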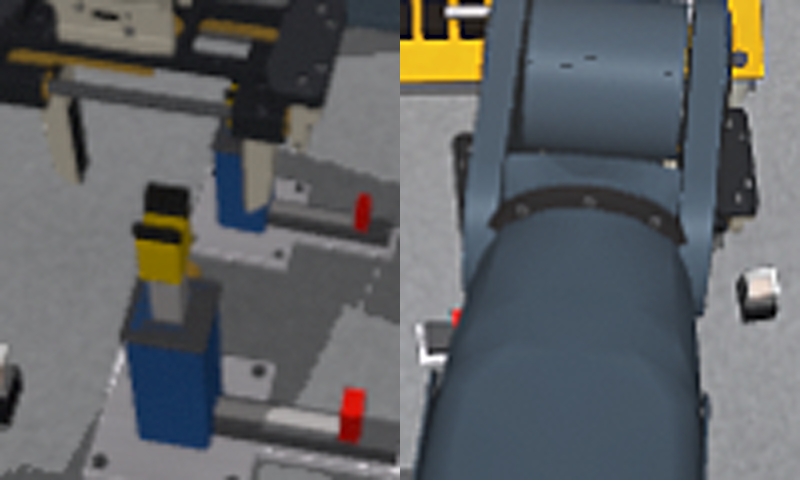

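The jaws straddle the head: tips at crop (75,180) and (258,205), head at (163,225). Next I'll descend.

Request:
jog_arm:
  commands:
    - [[-0.002, 0, 0.02, -0.009], [0, 0, 0.02, 0], [0, 0, 0.012, 0], [0, 0, 0.01, 0], [0, 0, 0, 0]]

```text
clock: 4.2
tcp_pos: [541.4, -7.2, 380.7]
tcp_rot: [-0.158, 3.132, -0.005]
ft_force: [0.0, 0.4, 0.5]
opening: 92.7
```

Request:
jog_arm:
  commands:
    - [[0, 0, 0, 0], [0, 0, 0, 0], [0, 0, 0, 0], [0, 0, 0, 0]]
  claw: 40
  squeeze: 5

```text
clock: 4.6
tcp_pos: [541.8, -7.1, 383.2]
tcp_rot: [-0.158, 3.129, -0.005]
ft_force: [0.6, -0.4, -0.1]
opening: 65.5
```

```bash
python3 - <<'E'
from h import *
print(togo((539.3,-9.7,204),.1),env.get_obs()['ft_force'])
S=cap('scene')
def crop(c,b,k): return cv2.resize(cv2.cvtColor(np.asarray(c['frame'])[b[1]:b[3],b[0]:b[2]],cv2.COLOR_RGB2BGR),None,fx=k,fy=k,interpolation=cv2.INTER_CUBIC)
cv2.imwrite('pics/c3.png',crop(S,(255,180,335,260),7))
E
```

```text
(array([543.27365983,  -7.55719675, 215.90067679]), array([ 4.26857818, -1.68595166, 11.87200461]), np.float64(0.00092206616146151), np.float64(-1.7692054784290279), array([ 0.00869078, -0.00296992, -0.99995782])) [ 0.58166941 -0.3827649  -0.11635056]
```

View pics/c3.png

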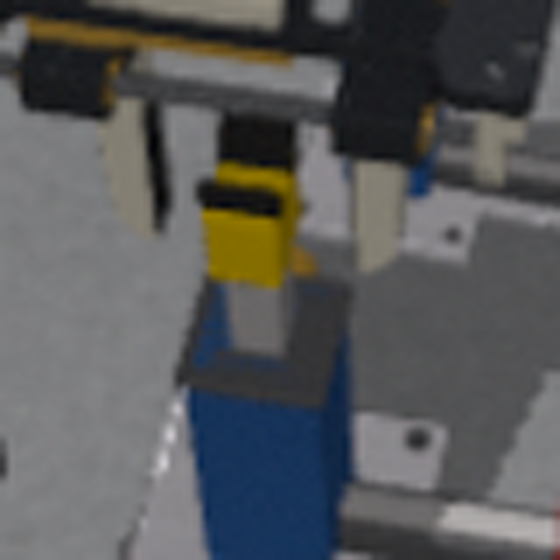

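The tips are at crop (150,232) and (375,270). The block spans x 208–285 with its underside at y≈283. I'll centre the hand and go slightly lower, then close lightly.

Request:
jog_arm:
  commands:
    - [[0.003, -0.003, 0.005, 0], [0, 0, 0.004, 0], [0, 0, 0, 0]]

```text
clock: 4.95
tcp_pos: [538.9, -10.8, 373.6]
tcp_rot: [-0.158, 3.129, -0.005]
ft_force: [1.4, 0.5, -0.4]
opening: 39.2
```

Request:
jog_arm:
  commands:
    - [[0, 0, 0, 0], [0, 0, 0, 0], [0, 0, 0, 0], [0, 0, 0, 0], [0, 0, 0, 0]]
  claw: 10
  squeeze: 4

```text
clock: 5.45
tcp_pos: [539.0, -11.3, 373.3]
tcp_rot: [-0.158, 3.129, -0.007]
ft_force: [-1.2, -1.5, -0.6]
opening: 26.2
```

```bash
python3 - <<'E'
from h import *
print(togo((539.3,-9.7,204),.1),env.get_obs()['ft_force'])
S=cap('scene')
def crop(c,b,k): return cv2.resize(cv2.cvtColor(np.asarray(c['frame'])[b[1]:b[3],b[0]:b[2]],cv2.COLOR_RGB2BGR),None,fx=k,fy=k,interpolation=cv2.INTER_CUBIC)
cv2.imwrite('pics/c4.png',crop(S,(265,185,325,245),9))
E
```

```text
(array([540.35640732, -11.9792676 , 205.99874522]), array([0.837718  , 2.3836715 , 1.98049953]), np.float64(0.0006686833910711787), np.float64(-1.7764743992620566), array([ 0.00837824, -0.00408378, -0.99995656])) [-1.20113879 -1.46145916 -0.60422464]
```

View pics/c4.png

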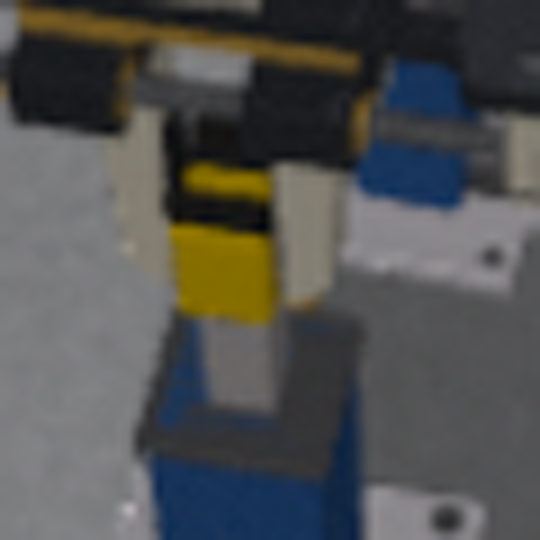

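The opening is 26.2 mm, which matches the block's 26 mm. The pads sit on both sides with the tips level with its underside. I'll firm up the grip and start lifting in small steps.

Request:
jog_arm:
  commands:
    - [[0, 0, 0, 0], [0, 0, 0, 0], [0, 0, 0, 0]]
  claw: 0
  squeeze: 45

```text
clock: 5.8
tcp_pos: [539.0, -11.3, 373.3]
tcp_rot: [-0.158, 3.129, -0.007]
ft_force: [0.4, -2.0, -0.2]
opening: 25.6
```

Request:
jog_arm:
  commands:
    - [[0, 0, -0.002, 0], [0, 0, 0, 0]]

```text
clock: 6.0
tcp_pos: [539.0, -11.3, 374.9]
tcp_rot: [-0.158, 3.13, -0.006]
ft_force: [1.9, -3.1, -3.4]
opening: 25.8
```

Request:
jog_arm:
  commands:
    - [[0, 0, -0.002, 0], [0, 0, 0, 0]]

```text
clock: 6.2
tcp_pos: [539.0, -11.3, 376.7]
tcp_rot: [-0.158, 3.13, -0.006]
ft_force: [1.1, -1.8, -4.0]
opening: 25.7
```

Request:
jog_arm:
  commands:
    - [[0, 0, -0.002, 0], [0, 0, 0, 0]]

```text
clock: 6.4
tcp_pos: [539.1, -11.4, 377.8]
tcp_rot: [-0.157, 3.13, -0.006]
ft_force: [2.4, -3.0, -3.9]
opening: 25.8
```

Request:
jog_arm:
  commands:
    - [[0, 0, -0.002, 0], [0, 0, 0, 0]]

```text
clock: 6.6
tcp_pos: [539.2, -11.4, 378.8]
tcp_rot: [-0.158, 3.131, -0.006]
ft_force: [2.9, -2.1, -4.3]
opening: 25.5
```

Request:
jog_arm:
  commands:
    - [[0, 0, -0.002, 0], [0, 0, 0, 0]]

```text
clock: 6.8
tcp_pos: [539.2, -11.4, 380.0]
tcp_rot: [-0.158, 3.131, -0.006]
ft_force: [2.4, -2.1, -3.5]
opening: 25.7
```

Request:
jog_arm:
  commands:
    - [[0, 0, -0.002, 0], [0, 0, 0, 0]]

```text
clock: 7.0
tcp_pos: [539.2, -11.4, 381.5]
tcp_rot: [-0.158, 3.131, -0.006]
ft_force: [0.8, -2.6, -2.0]
opening: 26.0
```

Request:
jog_arm:
  commands:
    - [[0, 0, -0.002, 0], [0, 0, 0, 0]]

```text
clock: 7.2
tcp_pos: [539.2, -11.4, 384.0]
tcp_rot: [-0.158, 3.131, -0.006]
ft_force: [1.2, -2.2, -3.3]
opening: 25.6
```

Request:
jog_arm:
  commands:
    - [[0, 0, -0.002, 0], [0, 0, 0, 0]]

```text
clock: 7.4
tcp_pos: [539.1, -11.4, 386.6]
tcp_rot: [-0.158, 3.131, -0.006]
ft_force: [1.0, -2.4, -4.1]
opening: 25.8
```

Request:
jog_arm:
  commands:
    - [[0, 0, -0.002, 0], [0, 0, 0, 0]]

```text
clock: 7.6
tcp_pos: [539.1, -11.3, 388.9]
tcp_rot: [-0.158, 3.13, -0.006]
ft_force: [1.8, -2.0, -3.8]
opening: 26.0
```

Request:
jog_arm:
  commands:
    - [[0, 0, -0.002, 0], [0, 0, 0, 0]]

```text
clock: 7.8
tcp_pos: [539.1, -11.4, 391.2]
tcp_rot: [-0.157, 3.13, -0.006]
ft_force: [1.4, -2.7, -3.6]
opening: 25.5
```

```bash
python3 - <<'E'
from h import *
o=env.get_obs();print(o['ft_force'],o['ft_torque'],o['joint_torque'],togo((539.3,-9.7,204),.1)[0])
S=cap('scene')
def crop(c,b,k): return cv2.resize(cv2.cvtColor(np.asarray(c['frame'])[b[1]:b[3],b[0]:b[2]],cv2.COLOR_RGB2BGR),None,fx=k,fy=k,interpolation=cv2.INTER_CUBIC)
cv2.imwrite('pics/c5.png',crop(S,(265,185,325,245),9))
E
```

```text
[ 1.36842242 -2.67495802 -3.61268196] [ 0.06180106 -0.29300212  0.04915241] [  1.19481225 -50.70857406 -28.44137728   0.10879478   0.55023149
   0.08870449] [540.32760344 -11.96398843 223.86127115]
```

View pics/c5.png

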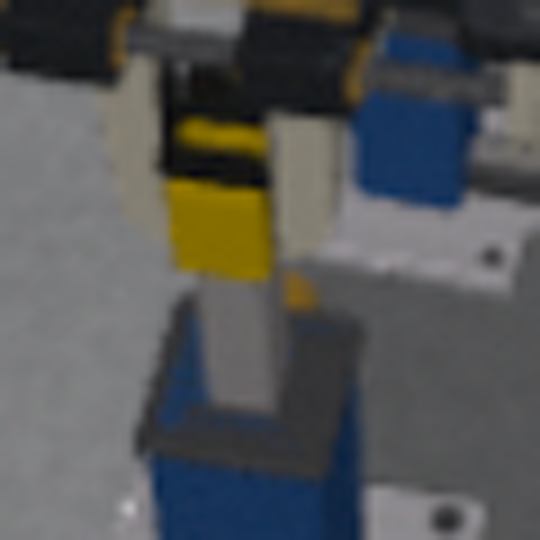

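The head rose with the hand, about 17 mm. The short steps between 376.7 and 381.5 look like the ratchet load, which the hold rows relieved before the reading. I'll switch to one-row calls so force is read while moving.

Request:
jog_arm:
  commands:
    - [[0, 0, -0.002, 0]]

```text
clock: 7.95
tcp_pos: [539.1, -11.3, 392.9]
tcp_rot: [-0.158, 3.13, -0.006]
ft_force: [2.5, -1.9, -5.8]
opening: 25.7
```

Request:
jog_arm:
  commands:
    - [[0, 0, -0.002, 0]]

```text
clock: 8.05
tcp_pos: [539.1, -11.3, 394.6]
tcp_rot: [-0.157, 3.131, -0.006]
ft_force: [7.2, -2.8, -16.8]
opening: 26.0
```

Request:
jog_arm:
  commands:
    - [[0, 0, -0.002, 0]]

```text
clock: 8.15
tcp_pos: [539.1, -11.4, 395.8]
tcp_rot: [-0.157, 3.131, -0.006]
ft_force: [7.3, -2.9, -17.6]
opening: 25.9
```

Request:
jog_arm:
  commands:
    - [[0, 0, -0.002, 0]]

```text
clock: 8.25
tcp_pos: [539.2, -11.4, 396.8]
tcp_rot: [-0.157, 3.131, -0.006]
ft_force: [8.0, -3.2, -18.6]
opening: 25.6
```

Request:
jog_arm:
  commands:
    - [[0, 0, -0.002, 0]]

```text
clock: 8.35
tcp_pos: [539.3, -11.4, 397.7]
tcp_rot: [-0.157, 3.132, -0.006]
ft_force: [7.3, -2.3, -16.2]
opening: 25.7
```

Request:
jog_arm:
  commands:
    - [[0, 0, -0.002, 0]]

```text
clock: 8.45
tcp_pos: [539.4, -11.4, 398.9]
tcp_rot: [-0.157, 3.132, -0.006]
ft_force: [2.6, -2.0, -5.6]
opening: 25.8
```

Click 2 is clear: the pull climbed to 18.6 N and dropped to 5.6 N at about 398.3. Two clicks in 25 mm fits the 9–19 mm spacing, so click 1 must have been near 381.5. Two more to go.

Request:
jog_arm:
  commands:
    - [[0, 0, -0.002, 0]]

```text
clock: 8.55
tcp_pos: [539.5, -11.4, 400.9]
tcp_rot: [-0.157, 3.133, -0.006]
ft_force: [1.5, -2.5, -5.8]
opening: 26.1
```

Request:
jog_arm:
  commands:
    - [[0, 0, -0.002, 0]]

```text
clock: 8.65
tcp_pos: [539.4, -11.4, 403.0]
tcp_rot: [-0.158, 3.133, -0.006]
ft_force: [1.5, -2.5, -5.9]
opening: 26.0
```

Request:
jog_arm:
  commands:
    - [[0, 0, -0.002, 0]]

```text
clock: 8.75
tcp_pos: [539.4, -11.4, 405.3]
tcp_rot: [-0.158, 3.132, -0.006]
ft_force: [2.0, -2.7, -6.0]
opening: 26.3
```

Request:
jog_arm:
  commands:
    - [[0, 0, -0.002, 0]]

```text
clock: 8.85
tcp_pos: [539.4, -11.4, 407.6]
tcp_rot: [-0.158, 3.132, -0.006]
ft_force: [2.5, -3.6, -5.8]
opening: 25.8
```

Request:
jog_arm:
  commands:
    - [[0, 0, -0.002, 0]]

```text
clock: 8.95
tcp_pos: [539.3, -11.4, 409.9]
tcp_rot: [-0.158, 3.132, -0.006]
ft_force: [2.0, -2.9, -5.7]
opening: 25.8
```

Request:
jog_arm:
  commands:
    - [[0, 0, -0.002, 0]]

```text
clock: 9.05
tcp_pos: [539.3, -11.4, 412.3]
tcp_rot: [-0.158, 3.132, -0.006]
ft_force: [2.5, -2.8, -5.1]
opening: 25.8
```

Request:
jog_arm:
  commands:
    - [[0, 0, -0.002, 0]]

```text
clock: 9.15
tcp_pos: [539.3, -11.4, 413.9]
tcp_rot: [-0.157, 3.132, -0.006]
ft_force: [6.8, -2.6, -17.3]
opening: 26.0
```

Request:
jog_arm:
  commands:
    - [[0, 0, -0.002, 0]]

```text
clock: 9.25
tcp_pos: [539.4, -11.4, 415.2]
tcp_rot: [-0.157, 3.132, -0.006]
ft_force: [8.6, -2.7, -17.6]
opening: 25.8
```

Request:
jog_arm:
  commands:
    - [[0, 0, -0.002, 0]]

```text
clock: 9.35
tcp_pos: [539.4, -11.4, 416.2]
tcp_rot: [-0.157, 3.133, -0.006]
ft_force: [8.2, -3.2, -17.9]
opening: 25.7
```

Request:
jog_arm:
  commands:
    - [[0, 0, -0.002, 0]]

```text
clock: 9.45
tcp_pos: [539.5, -11.4, 417.2]
tcp_rot: [-0.157, 3.133, -0.005]
ft_force: [6.7, -2.5, -13.7]
opening: 25.9
```

Request:
jog_arm:
  commands:
    - [[0, 0, -0.002, 0]]

```text
clock: 9.55
tcp_pos: [539.6, -11.4, 418.8]
tcp_rot: [-0.157, 3.134, -0.005]
ft_force: [2.1, -2.7, -5.7]
opening: 26.2
```

Request:
jog_arm:
  commands:
    - [[0, 0, -0.002, 0]]

```text
clock: 9.65
tcp_pos: [539.6, -11.4, 420.9]
tcp_rot: [-0.157, 3.134, -0.005]
ft_force: [2.7, -2.6, -5.2]
opening: 26.1
```

Request:
jog_arm:
  commands:
    - [[0, 0, -0.002, 0]]

```text
clock: 9.75
tcp_pos: [539.6, -11.4, 423.2]
tcp_rot: [-0.158, 3.134, -0.005]
ft_force: [2.2, -2.4, -6.3]
opening: 25.6
```

Click 3 was at about 417.3. Click 4 should come between 426 and 436.

Request:
jog_arm:
  commands:
    - [[0, 0, -0.002, 0]]

```text
clock: 9.85
tcp_pos: [539.6, -11.4, 425.6]
tcp_rot: [-0.158, 3.133, -0.006]
ft_force: [2.3, -3.0, -5.8]
opening: 25.8
```

Request:
jog_arm:
  commands:
    - [[0, 0, -0.002, 0]]

```text
clock: 9.95
tcp_pos: [539.5, -11.4, 427.9]
tcp_rot: [-0.157, 3.133, -0.006]
ft_force: [2.0, -2.7, -5.2]
opening: 25.7
```

Request:
jog_arm:
  commands:
    - [[0, 0, -0.002, 0]]

```text
clock: 10.05
tcp_pos: [539.5, -11.4, 429.7]
tcp_rot: [-0.157, 3.133, -0.006]
ft_force: [6.9, -3.1, -17.0]
opening: 26.0
```

Request:
jog_arm:
  commands:
    - [[0, 0, -0.002, 0]]

```text
clock: 10.15
tcp_pos: [539.6, -11.4, 431.0]
tcp_rot: [-0.158, 3.134, -0.005]
ft_force: [7.3, -3.8, -17.2]
opening: 25.6
```

Request:
jog_arm:
  commands:
    - [[0, 0, -0.002, 0]]

```text
clock: 10.25
tcp_pos: [539.6, -11.4, 432.1]
tcp_rot: [-0.157, 3.134, -0.005]
ft_force: [7.3, -2.9, -18.6]
opening: 25.8
```

Request:
jog_arm:
  commands:
    - [[0, 0, -0.002, 0]]

```text
clock: 10.35
tcp_pos: [539.7, -11.5, 433.1]
tcp_rot: [-0.157, 3.135, -0.005]
ft_force: [7.1, -3.3, -13.6]
opening: 25.9
```

Request:
jog_arm:
  commands:
    - [[0, 0, -0.002, 0]]

```text
clock: 10.45
tcp_pos: [539.8, -11.5, 434.8]
tcp_rot: [-0.157, 3.135, -0.005]
ft_force: [2.0, -2.1, -5.5]
opening: 25.5
```

Click 4 was at about 433.2. I'll lower gently until the ratchet carries it, when the vertical force reaches about zero or turns upward.

Request:
jog_arm:
  commands:
    - [[0, 0, 0, 0]]

```text
clock: 10.55
tcp_pos: [539.8, -11.5, 435.1]
tcp_rot: [-0.157, 3.135, -0.005]
ft_force: [0.9, -1.9, -3.8]
opening: 26.0
```

Request:
jog_arm:
  commands:
    - [[0, 0, 0.001, 0]]

```text
clock: 10.65
tcp_pos: [539.8, -11.4, 434.5]
tcp_rot: [-0.158, 3.134, -0.005]
ft_force: [0.7, -2.0, -3.9]
opening: 25.6
```

Request:
jog_arm:
  commands:
    - [[0, 0, 0.001, 0]]

```text
clock: 10.75
tcp_pos: [539.7, -11.4, 434.2]
tcp_rot: [-0.157, 3.134, -0.005]
ft_force: [-2.9, -2.2, 6.0]
opening: 25.5
```

Request:
jog_arm:
  commands:
    - [[0, 0, 0.001, 0]]

```text
clock: 10.85
tcp_pos: [539.6, -11.4, 434.2]
tcp_rot: [-0.158, 3.133, -0.006]
ft_force: [-3.4, -2.2, 7.3]
opening: 26.0
```

The ratchet now carries the head: the force reversed to +7 N at 434.2. I'll release.

Request:
jog_arm:
  commands:
    - [[0, 0, -0.0005, 0], [0, 0, 0, 0]]
  squeeze: 5

```text
clock: 11.05
tcp_pos: [539.5, -11.4, 434.8]
tcp_rot: [-0.157, 3.133, -0.006]
ft_force: [2.6, -1.7, -4.2]
opening: 26.0
```

Request:
jog_arm:
  commands:
    - [[0, 0, 0, 0], [0, 0, 0, 0], [0, 0, 0, 0], [0, 0, 0, 0], [0, 0, 0, 0]]
  claw: 70

```text
clock: 11.55
tcp_pos: [539.3, -10.9, 435.1]
tcp_rot: [-0.158, 3.134, -0.004]
ft_force: [0.5, -0.3, -0.5]
opening: 61.4
```

Request:
jog_arm:
  commands:
    - [[0, 0, -0.02, 0], [0, 0, -0.03, 0], [0, 0, -0.03, 0], [0, 0, 0, 0]]

```text
clock: 11.95
tcp_pos: [538.9, -10.5, 517.2]
tcp_rot: [-0.158, 3.136, -0.003]
ft_force: [-0.0, 0.4, -0.0]
opening: 64.9
```

```bash
python3 - <<'E'
from h import *
S=cap('scene')
def crop(c,b,k): return cv2.resize(cv2.cvtColor(np.asarray(c['frame'])[b[1]:b[3],b[0]:b[2]],cv2.COLOR_RGB2BGR),None,fx=k,fy=k,interpolation=cv2.INTER_CUBIC)
cv2.imwrite('pics/c6.png',crop(S,(255,150,365,275),5))
p=(539.3,-9.7,.1)
print(W(p,(0,150,120)),togo(W(p,(0,150,300)),.1))
E
```

```text
[np.float64(524.3249875029758), np.float64(139.55062479170388), 120] (array([538.54854376, -10.86993289, 347.83586471]), array([ -1.03641232, 151.16510354,  47.5916064 ]), np.float64(0.0006417937332399148), np.float64(-1.7767613048864648), array([-0.00140539, -0.00175592, -0.99999747]))
```

View pics/c6.png

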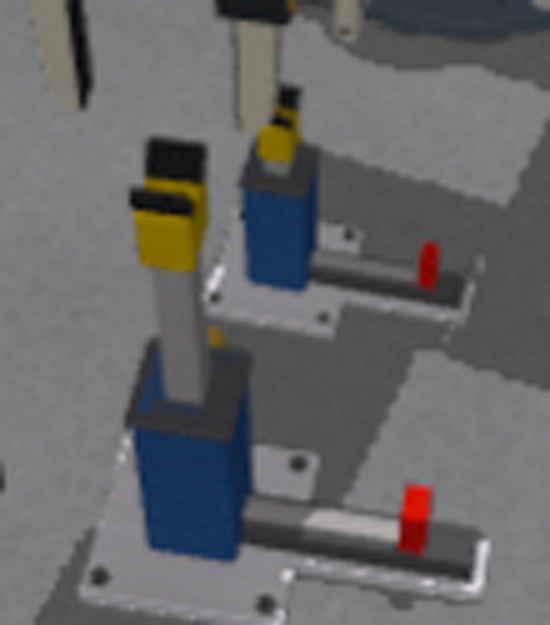

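The scene shows the head raised and standing on its own, with the tab still out (crop (415,520)). Next I'll move out beyond the tab, shut the jaws and turn the hand 90° so its narrow side faces the housing.

Request:
jog_arm:
  commands:
    - [[0, 0.03, 0, 0], [0, 0.04, 0, 0], [0, 0.04, 0, 0], [0, 0.04, 0, 0], [0, 0, 0, 0]]
  claw: 0
  squeeze: 20

```text
clock: 12.5
tcp_pos: [522.9, 142.8, 509.2]
tcp_rot: [0.152, -3.129, 0.003]
ft_force: [0.2, -0.4, -0.1]
opening: 29.7
```

Request:
jog_arm:
  commands:
    - [[0, 0, 0, 0.143], [0, 0, 0, 0.143], [0, 0, 0, 0.143], [0, 0, 0, 0.143], [0, 0, 0, 0.143], [0, 0, 0, 0.143], [0, 0, 0, 0.143], [0, 0, 0, 0.143], [0, 0, 0, 0.143], [0, 0, 0, 0.143], [0, 0, 0, 0.143], [0, 0, 0, 0]]

```text
clock: 13.7
tcp_pos: [523.1, 138.0, 495.4]
tcp_rot: [-2.177, -2.244, 0.039]
ft_force: [-0.2, 0.9, -0.2]
opening: -0.1
```

```bash
python3 - <<'E'
from h import *
p=(539.3,-9.7,.1)
print(togo(W(p,(0,150,57)),.1+np.pi/2))
E
```

```text
(array([518.38187157, 136.70447001, 328.13233651]), array([  4.52618397,  13.6580425 , 270.83045741]), np.float64(-0.0697541757087965), np.float64(0.14265595956762767), array([-0.02793452, -0.00771958, -0.99957995]))
```

Request:
jog_arm:
  commands:
    - [[0.004, 0.013, 0.02, -0.07], [0, 0, 0.035, 0], [0, 0, 0.035, 0], [0, 0, 0.035, 0], [0, 0, 0.035, 0], [0, 0, 0.03, 0], [0, 0, 0, 0], [0, 0, 0, 0]]

```text
clock: 14.5
tcp_pos: [530.3, 137.7, 295.9]
tcp_rot: [-2.052, -2.355, 0.042]
ft_force: [-0.5, -0.4, 0.0]
opening: 0.5
```

```bash
python3 - <<'E'
from h import *
p=(539.3,-9.7,.1)
print(togo(W(p,(0,150,57)),.1+np.pi/2))
S=cap('scene')
def crop(c,b,k): return cv2.resize(cv2.cvtColor(np.asarray(c['frame'])[b[1]:b[3],b[0]:b[2]],cv2.COLOR_RGB2BGR),None,fx=k,fy=k,interpolation=cv2.INTER_CUBIC)
cv2.imwrite('pics/c7.png',crop(S,(265,165,385,285),5))
E
```

```text
(array([525.16835769, 136.24330574, 128.65810673]), array([ 3.71561504,  1.87576364, 71.61850046]), np.float64(0.03716349154642895), np.float64(0.035072739841699486), array([-0.03060694, -0.0087916 , -0.99949283]))
```

View pics/c7.png

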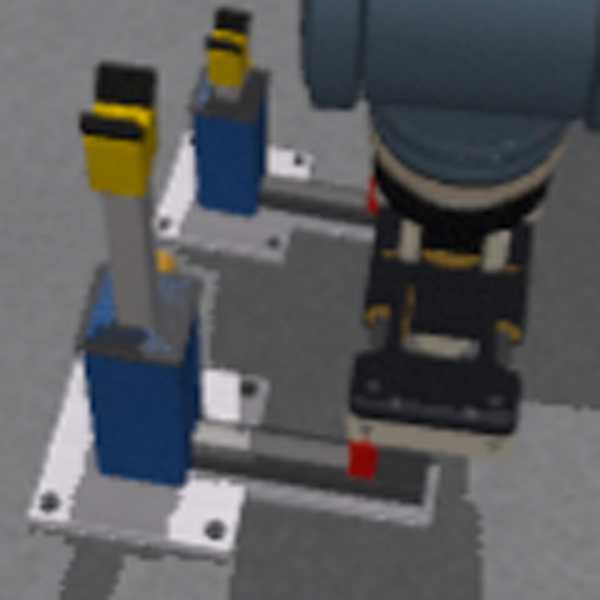

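The hand is outboard of the tab (crop (363,455)), and the head stands clear. I'll continue down.

Request:
jog_arm:
  commands:
    - [[0.002, 0.002, 0.02, 0.037], [0, 0, 0.02, 0], [0, 0, 0.015, 0], [0, 0, 0, 0], [0, 0, 0, 0]]

```text
clock: 15.05
tcp_pos: [533.3, 139.7, 248.2]
tcp_rot: [-2.097, -2.328, 0.026]
ft_force: [-0.0, -0.1, 0.3]
opening: 0.4
```

```bash
python3 - <<'E'
from h import *
p=(539.3,-9.7,.1)
print(togo(W(p,(0,150,59)),.1+np.pi/2), env.get_obs()['ft_force'])
E
```

```text
(array([530.46168701, 138.65562984,  80.90212787]), array([ 1.63121729, -5.62158639, 21.99773167]), np.float64(0.0042146883953080305), np.float64(0.0713151553547946), array([-0.01712302, -0.00648432, -0.99983236])) [-0.04642384 -0.1241092   0.27547217]
```

Request:
jog_arm:
  commands:
    - [[0.001, -0.005, 0.012, 0.004], [0, 0, 0.007, 0], [0, 0, 0, 0], [0, 0, 0, 0]]

```text
clock: 15.45
tcp_pos: [528.2, 140.3, 230.8]
tcp_rot: [-2.103, -2.326, 0.02]
ft_force: [-0.0, 0.1, 0.0]
opening: 0.3
```

```bash
python3 - <<'E'
from h import *
p=(539.3,-9.7,.1)
print(togo(W(p,(0,150,59)),.1+np.pi/2)[:3],togo(W(p,(0,110,59)),.1+np.pi/2)[1], env.get_obs()['ft_force'])
E
```

```text
(array([526.03638866, 139.32752212,  63.47218932]), array([ 0.4141248 , -1.62043143,  4.49242124]), np.float64(0.0009084953623315073)) [-39.58546997  -1.656768     4.66876682] [-0.03752965  0.08715293  0.03379177]
```

Request:
jog_arm:
  commands:
    - [[-0.005, -0.001, 0.003, 0], [-0.005, 0, 0, 0], [-0.003, 0, 0, 0]]

```text
clock: 15.75
tcp_pos: [528.6, 126.4, 227.9]
tcp_rot: [-2.102, -2.327, 0.019]
ft_force: [0.1, -0.3, -1.1]
opening: 0.7
```

Request:
jog_arm:
  commands:
    - [[-0.003, 0, 0, 0]]

```text
clock: 15.85
tcp_pos: [529.0, 123.0, 228.0]
tcp_rot: [-2.103, -2.327, 0.019]
ft_force: [0.1, 0.9, -0.1]
opening: 0.4
```

Request:
jog_arm:
  commands:
    - [[-0.003, 0, 0, 0]]

```text
clock: 15.95
tcp_pos: [529.4, 119.7, 228.1]
tcp_rot: [-2.103, -2.327, 0.019]
ft_force: [-0.4, 3.1, 0.3]
opening: 0.3
```

Request:
jog_arm:
  commands:
    - [[-0.003, 0, 0, 0]]

```text
clock: 16.05
tcp_pos: [529.7, 116.5, 228.1]
tcp_rot: [-2.103, -2.326, 0.019]
ft_force: [0.1, 1.9, -1.6]
opening: 0.6
```

Request:
jog_arm:
  commands:
    - [[-0.003, 0, 0, 0]]

```text
clock: 16.15
tcp_pos: [530.0, 113.5, 228.1]
tcp_rot: [-2.103, -2.326, 0.018]
ft_force: [-0.2, 3.4, -2.2]
opening: 0.2
```

Request:
jog_arm:
  commands:
    - [[-0.003, 0, 0, 0]]

```text
clock: 16.25
tcp_pos: [530.3, 110.4, 228.1]
tcp_rot: [-2.103, -2.326, 0.018]
ft_force: [0.2, 3.3, -0.3]
opening: 0.5
```

Contact came at about y = 120 with 3 N of friction, so home should be near y ≈ 99.

Request:
jog_arm:
  commands:
    - [[-0.003, 0, 0, 0]]

```text
clock: 16.35
tcp_pos: [530.6, 107.2, 228.1]
tcp_rot: [-2.103, -2.326, 0.018]
ft_force: [-0.6, 4.1, -0.1]
opening: 0.3
```

Request:
jog_arm:
  commands:
    - [[-0.002, 0, 0, 0]]

```text
clock: 16.45
tcp_pos: [530.9, 105.0, 228.1]
tcp_rot: [-2.103, -2.326, 0.017]
ft_force: [0.1, 2.6, -1.5]
opening: 0.3
```

Request:
jog_arm:
  commands:
    - [[-0.0015, 0, 0, 0]]

```text
clock: 16.55
tcp_pos: [531.1, 103.4, 228.1]
tcp_rot: [-2.103, -2.326, 0.017]
ft_force: [-0.8, 4.2, -1.2]
opening: 0.6
```

Request:
jog_arm:
  commands:
    - [[-0.0015, 0, 0, 0]]

```text
clock: 16.65
tcp_pos: [531.2, 101.7, 228.1]
tcp_rot: [-2.103, -2.326, 0.017]
ft_force: [0.6, 2.2, -1.3]
opening: 0.5
```

Request:
jog_arm:
  commands:
    - [[-0.0015, 0, 0, 0]]

```text
clock: 16.75
tcp_pos: [531.4, 100.1, 228.1]
tcp_rot: [-2.103, -2.326, 0.017]
ft_force: [0.9, 3.0, -0.4]
opening: 0.4
```

Request:
jog_arm:
  commands:
    - [[-0.0015, 0, 0, 0]]

```text
clock: 16.85
tcp_pos: [531.5, 98.9, 228.2]
tcp_rot: [-2.103, -2.325, 0.016]
ft_force: [-1.8, 17.8, 0.6]
opening: 0.6
```

The stop was felt (17.8 N, under the 40 N limit). One tiny confirming push, then I'll back off and go up.

Request:
jog_arm:
  commands:
    - [[-0.0005, 0, 0, 0]]

```text
clock: 16.95
tcp_pos: [531.5, 98.8, 228.2]
tcp_rot: [-2.103, -2.324, 0.015]
ft_force: [-0.3, 9.9, -1.3]
opening: 0.6
```

Request:
jog_arm:
  commands:
    - [[0.005, 0, 0, 0], [0.015, 0, 0, 0], [0.015, 0, 0, 0], [0, 0, -0.03, 0], [0, 0, -0.04, 0], [0, 0, -0.04, 0], [0.03, 0, -0.03, 0], [0.04, 0, 0, 0], [0.04, 0, 0, 0], [0, 0, 0, 0]]

```text
clock: 17.95
tcp_pos: [516.0, 256.2, 374.8]
tcp_rot: [-2.102, -2.327, 0.015]
ft_force: [0.6, 0.1, 0.0]
opening: 0.4
```

```bash
python3 - <<'E'
from h import *
p=(539.3,-9.7,.1)
S=cap('scene');T=cap('top')
for n,c,b in(('S',S,(322,236,350,268)),):
    im=np.asarray(c['frame'])[b[1]:b[3],b[0]:b[2]]
    h=cv2.cvtColor(im,cv2.COLOR_RGB2HSV);m=((h[...,0]<8)|(h[...,0]>172))&(h[...,1]>150)
    ys,xs=np.nonzero(m);print(n,'red box',xs.min()+b[0],ys.min()+b[1],xs.max()+1+b[0],ys.max()+1+b[1])
    for t in(20,25):
        q=np.array([proj(c,W(p,(x,120-t+y,w))) for x in(-11,11) for y in(-7,7) for w in(30,64)]);print(t,q.min(0),q.max(0))
im=np.asarray(S['frame']);h=cv2.cvtColor(im[150:240,275:310],cv2.COLOR_RGB2HSV);m=(h[...,0]>18)&(h[...,0]<38)&(h[...,1]>140)&(h[...,2]>80)
ys,xs=np.nonzero(m);print('yellow',xs.min()+275,ys.min()+150,xs.max()+276,ys.max()+151)
for z in(255,265,275):
    q=np.array([proj(S,W(p,(x,y,z+w))) for x in(-17,17) for y in(-13,13) for w in(-18,18)]);print(z,q.min(0),q.max(0))
a=cv2.cvtColor(im,cv2.COLOR_RGB2BGR);cv2.imwrite('pics/c8.png',cv2.resize(a[140:330,160:500],None,fx=2.3,fy=2.3,interpolation=cv2.INTER_CUBIC))
E
```

```text
S red box 327 246 333 259
20 [328.09041404 245.16324362] [335.07952592 260.11697572]
25 [326.21553783 244.86162005] [333.1739492  259.80933528]
yellow 282 171 310 219
255 [281.043473   183.36407799] [297.05019206 206.92898019]
265 [280.67539276 180.29100536] [296.84188353 204.07541361]
275 [280.30060063 177.16216113] [296.62996942 201.16988078]
```

View pics/c8.png

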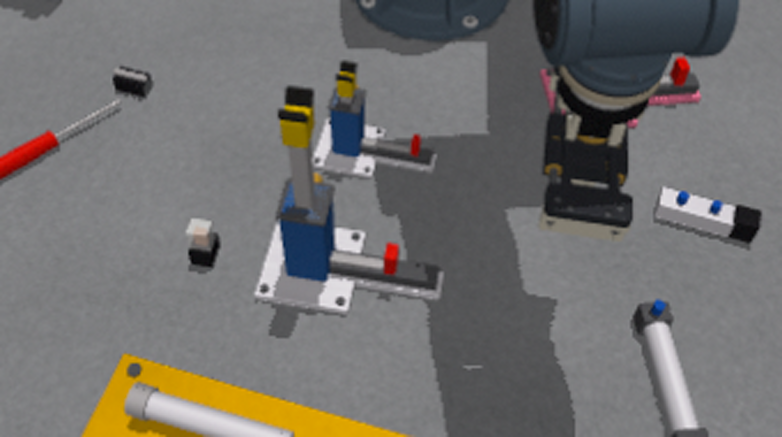

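The tab's image box matches the fully-home projection. The head stands raised, the bystanders are where they were, and the hand is clear. I'm handing the job in.

```bash
python3 -c "
from cell import env
print(env.job_done())"
```

```text
the job is handed in; nothing more can be done
None
```

The head is up four clicks and resting on the ratchet, and the red tab is pushed fully home. I handed the job in after about 18 s of the 70 s allowed; no verdict was reported.

**Clicks:** Clicks 2, 3 and 4 showed clearly as the pull rising to about 18 N and falling to about 5.5 N, at tool heights of about 398, 417 and 433 mm. I did not see click 1 in the force readings, because I was pausing after each step then. I inferred it near 381.5 mm from shortened steps there. A first click at 398 mm would have been 25 mm up, more than the 19 mm maximum spacing, so there must have been one before it.

**Letting down:** I lowered the head until the force reversed to +7 N, meaning the ratchet carried it. My small unloading move before opening the jaws overdid it: the hand held about 4 N again and sat about 0.6 mm higher. The head may have settled by that much on release, which I work out at no more than 0.11 m/s, just under the 0.12 m/s limit; I did not measure it.

**Tab:** It slid with about 3 N and met its stop at 17.8 N, under the 40 N limit. In the last picture its outline matches the fully-home position.

**Last checks:** The final picture shows the head standing raised, the objects in view undisturbed and the hand clear. Two things are unconfirmed:
- The final colour-box measurement of the head was spoiled by the yellow head of the look-alike stand, so its height rests on the clicks and the view.
- The bottle and the far end of the actuator were outside the part of the final picture I looked at, though the arm never went near them.

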